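Feel along the spine of a knife blank

ROBOT

A 6-joint arm with a two-finger parallel gripper is mounted at the origin on the work surface. World frame = base frame: x ahead of the robot, y to its left, z up, the work surface at z = 0. Lengths are in m, angles in rad, forces in N, time in s.
With the tool pointing down it reaches from about 0.375 to 0.9 m from the base axis. Payload 3.1 kg.
Tool frame: the origin (TCP) lies between the finger pads, 19 mm behind the fingertips; this is the grasp point; z points along the fingers, y is the line along which they close (so a half turn about z gives the same grasp; the last joint's range is limited). The gripper opens to 85 mm and grips with 20 to 120 N. Pads are 22 mm wide; open, the fingers measure 114 mm over their backs; the gripper's body (76 mm by 85 mm) begins 54 mm behind the grasp point. The pads swing forward as they close: fully open they stand 13 mm farther back than shut.
Start: joints at [-1.373, 0.527, 1.433, -0, 1.181, -0.178], TCP at [0.229, -0.581, 0.25] pointing down, gripper open.
Joint ranges: [-3.08, 3.08], [-0.75, 2.2], [0.22, 2.44], [-1.43, 4.57], [0, 2.65], [-2.85, 2.85]. Speed limits (rad/s): [2.79, 2.79, 3.14, 3.14, 3.14, 3.14].

INTERFACE

Orientations are given as a unit quaternion [x, y, z, w].
In Python, from station import sense, vision, order gives the robot as it stands.
- The arm moves only by the shell command python3 -m crank 'ROWS' [OPENING] [FORCE]. ROWS is JSON, a list of rows, each an object with "dp": the shift along the world's x, y, z in units of 30 mm (1.0 is 30 mm), a list of three; "angular": the turn, a rotation vector about the world's x, y, z in degrees, a list of three. In form: [{"dp": [dx, dy, dz], "angular": [ax, ay, az]}, ...]. A call has 1 to 20 rows; each row shifts and turns the commanded pose from where the row before left it; what a row does not reach is not made up. A row lasts 1/10 s, in which the tool goes at most 50 mm and 8.59 degrees, less where a joint would pass 70% of its speed; a pose out of reach is approached as far as the arm can. A call is refused whole if a number of a shift passes 1 or a number of a turn 8.59, either way. A call with a gripper value outside its range is refused whole. OPENING is the closure, from 0 (fully open) to 1 (shut), set as the call begins (- or left out, the last holds). The fingers move at their own pace and stop on an object; FORCE is the grip in N (left out, the last holds). Time passes only in rows, so rows that do not move let the fingers close. It gives the time, the measured TCP pose, the force, the opening and the grip force at its end, in the units of the state.
- sense(): the state, without advancing time (a new reading comes with each control period).
- vision.snapshot(name): name is "side" or "top" or "wrist"; returns a dict with "image" (384x512x3 uint8, blue, green, red), "range_z" (384x512 float32, m along the optical axis (not along the pixel's ray), 0 where there is no reading), "mtx" (3x3 intrinsics, pixels), "pose" (4x4, takes a point from camera to world coordinates); the wrist camera has in their place "mount" (4x4, takes a point from camera to tool coordinates, whose origin is the TCP and whose axes are the flange's). Camera axes: x right, y down, z forward; pixel columns grow to the right and rows downward; lengths in m; the calibration is good to about 2 mm. A picture is of the moment at which its call begins: read the wrist's pose just before it.
- order.sign_off(): hands the job in; it is judged then, once.
The state is a dict: "t": time; "q": joint angles; "qd": joint speeds; "tau": joint torques, N m; "tcp_pos": TCP position; "tool_rot": TCP orientation; "force": force on the tool from outside, world axes, zero at the start; "ft_torque": the same for the moment, N m; "finger_gap": opening from 0.0 (shut) to 1.0 (fully open); "gripper_force": force on a finger pad.
Only numpy, scipy, OpenCV 4.12 (cv2) and the standard library are available. Lean on these libraries where they do the work, as an engineer would, in place of code of your own. Each camera call takes 0.05 s, during which the arm holds its last target. There are 200 camera calls.

TASK

Check the freshly ground spine of the knife blank standing in the spring scale for burrs: with the fingertips touch the spine at the red mark and run them along it to the blue mark without lifting off, following the spine where it drops. Press lightly all the way, so that the scale's pan stays a little way down but its pointer never gets to the red band, then lift clear of the blank and withdraw. Leave the blank seated in its slot, do not grip it, and leave the things around the scale alone.

Things in the scene. Friction and masses are not known exactly. Their poses are not given: they have to be found in the camera images.
- blank: Loose steel knife blank, 238 x 5 mm, 0.25 kg, edge down in a slot on the pan. Origin: middle of its bottom edge; x along it from dark tang (-120 mm) to tip (+118), y across, z up. Its spine (top) is 45 mm above the origin from x = -60 to 25 mm, falls at 6 degrees to 41.8 mm at x = 55, at 12 degrees to 35.5 mm at x = 85, then steeply to the tip. The tang, x below -60, is 38 mm high.
- mark_red (a point): On the spine (top surface), centre of the 14 mm red band at the tang end of the blade, blank x = -50 mm: where to touch down (within about 15 mm along the blade).
- bend_1 (a point): On the spine, where the flat ends and the 6 degree fall begins, blank x = +25 mm.
- bend_2 (a point): On the spine, where the 12 degree fall begins, blank x = +55 mm.
- mark_blue (a point): On the spine, centre of the 14 mm blue band near the tip, blank x = +80 mm, 8.5 mm lower than the red mark: where to finish the stroke.
- scale: Blue spring scale, housing 190 x 150 x 61 mm, fixed to the bench; origin under its centre, z up, x along the blank. On its -y face a white plate carries a green band and, below it, a red band for the pointer.
- pan (a joint): How far the pan with saddle and blank is pressed down, in m: 0 untouched, end of travel 0.014. It springs back by itself. It begins to move at about 0.5 N, then yields 1 mm for each further 0.45 N (2.3 N at 4 mm). Above 0.0006 counts as a little way down; the pointer reaches the red band at 0.009 (4.5 N).
- pan_top (a point): Centre of the top of the pan plate (210 x 120 x 5 mm), which carries the wooden saddle, 256 x 44.5 mm; 80 mm above the bench when untouched; x along the blank, z up. The blank's origin rests 6 mm above it, the saddle's top is 28 mm above it. The slot is 6.5 mm wide; the blank can slip about 2 to 3 mm lengthwise.
- pulley: Bystander: aluminium grinder wheel lying flat, 64 mm diameter, 36 mm high, origin at the underside's centre, loose.
- tin: Bystander: yellow-banded can, 58 mm diameter, 65 mm high, origin at the underside's centre, loose.
- spool: Bystander: brass spool, 52 mm diameter, 44 mm high, origin at the underside's centre, loose.
- file: Bystander: flat file with dark wooden handle, lying, about 240 mm long, 24 mm wide, 22 mm high, origin at its underside, x along it towards the tip, loose.
There are look-alikes about, which are no part of the job. There is more than one size of the blank; the one meant has the size given above.

How it is judged:
On the way, in this order (a step that is already met when the one before it is completed fails the run):
1. touched down on the spine at the red mark, pan slightly down (x of the grasp point in the frame of blank between -0.066 and -0.034 m and contact force between the fingers and blank above 0.2 N and value of joint pan above 0.0006 m), for 0.1 s.
2. still touching a third of the way along the flat (x of the grasp point in the frame of blank between -0.015 and -0.003 m and contact force between the fingers and blank above 0.2 N and value of joint pan above 0.0006 m), for 0.03 s.
3. still touching near the end of the flat (x of the grasp point in the frame of blank between 0.016 and 0.028 m and contact force between the fingers and blank above 0.2 N and value of joint pan above 0.0006 m), for 0.03 s.
4. still touching on the first falling facet (x of the grasp point in the frame of blank between 0.042 and 0.054 m and contact force between the fingers and blank above 0.2 N and value of joint pan above 0.0006 m), for 0.03 s.
5. fingertips have reached the blue mark, still touching (x of the grasp point in the frame of blank between 0.068 and 0.096 m and contact force between the fingers and blank above 0.2 N and value of joint pan above 0.0006 m), for 0.1 s.
At the end, for the whole second after the job is handed in: The pan is back up (within 1 mm), the blank stands at rest, seated in its slot (within 4 mm of its height, 6 mm lengthwise, upright within 0.2 rad), and no bystander has moved by 10 mm (value of joint pan below 0.001 m and z of blank in the frame of pan_top between 0.002 and 0.01 m and horizontal distance between blank and pan_top below 0.006 m and angle between blank's own z axis and vertical below 0.2 rad and linear speed of blank below 0.02 m/s and distance of each of pulley, tin, spool, file from where it was at the start of the episode below 0.01 m); the robot touches nothing.
It fails at once if the blank is pressed too hard: pan 9 mm down, pointer in the red (value of joint pan above 0.009 m).
It fails at once if lifted off between the marks (pan up, under 0.3 mm, with the TCP low over the middle of the stroke) (x of the grasp point in the frame of blank between -0.02 and 0.055 m and y of the grasp point in the frame of blank between -0.025 and 0.025 m and z of the grasp point in the frame of blank below 0.09 m and value of joint pan below 0.0003 m).
It fails at once if the blank is lifted, shifted or tipped in its slot (not (z of blank in the frame of pan_top between 0.002 and 0.01 m and horizontal distance between blank and pan_top below 0.006 m and angle between blank's own z axis and vertical below 0.2 rad)).
It fails at once if the fingers straddle or pinch the blank (TCP below its spine) (x of the grasp point in the frame of blank between -0.12 and 0.12 m and y of the grasp point in the frame of blank between -0.025 and 0.025 m and z of the grasp point in the frame of blank below 0.042 m).
It fails at once if a bystander is disturbed (moved 10 mm) (distance of any of pulley, tin, spool, file from where it was at the start of the episode above 0.01 m).
It also fails if it takes over 45 s, if anything falls off the work surface, if the arm or the gripper's body presses on something with over 40 N, if the wrist force passes 120 N, or if a joint passes its speed limit or range.

## Working session

There is one attempt and no reset: what is moved stays moved. The work goes in short steps, Python scripts to look and compute and a shell command to move; the robot and the scene stay as the last step left them, time stands still between calls to the robot, and variables do not carry over. Pictures are saved under pics/ and viewed, at most 10 in all, crops included, and the job is handed in when it is done.

```bash
mkdir -p pics; ls; python3 - <<'E'
from station import sense,vision
import cv2,pickle
s=sense();print(s)
d={n:vision.snapshot(n) for n in("side","top")}
pickle.dump(d,open('snap.pkl','wb'))
for n in d: cv2.imwrite(f'pics/{n}.png',d[n]['image']); print(n,d[n]['mtx'],d[n]['pose'])
E
```

```text
pics
{'t': 0.0, 'q': array([-1.37352917e+00,  5.28456630e-01,  1.43388358e+00,  1.67131795e-05,
        1.18142814e+00, -1.78523265e-01]), 'qd': array([-0.00045025,  0.00123126,  0.00171048,  0.00138072,  0.00090953,
        0.00077987]), 'tau': array([-1.20465643e-04, -4.42345154e+01, -1.78026974e+01, -1.03964023e-04,
        8.41352827e-03, -5.37600002e-06]), 'tcp_pos': array([ 0.22926385, -0.58070844,  0.24904541]), 'tool_rot': array([ 9.82399581e-01,  1.86788331e-01, -2.46779009e-06, -1.08787085e-03]), 'force': array([-0.14156878,  1.02227087,  0.07177067]), 'ft_torque': array([-0.02365228, -0.0578394 ,  0.01326682]), 'gripper_force': 0.0, 'finger_gap': 0.9993981487795224}
side [[372.46815702   0.         257.24302004]
 [  0.         372.46815702 187.64626947]
 [  0.           0.           1.        ]] [[ 0.96085563 -0.16154222  0.22507902  0.36510158]
 [-0.27665923 -0.60257613  0.74857309 -0.62159712]
 [ 0.01470109 -0.78154086 -0.62368082  0.6039155 ]
 [ 0.          0.          0.          1.        ]]
top [[441.238495     0.         251.94854648]
 [  0.         441.238495   190.29729416]
 [  0.           0.           1.        ]] [[-0.01511214 -0.99841852  0.05414872  0.46687737]
 [-0.99965933  0.01623911  0.02043332 -0.052122  ]
 [-0.02128033 -0.05382148 -0.99832379  1.16684119]
 [ 0.          0.          0.          1.        ]]
```

View pics/side.png

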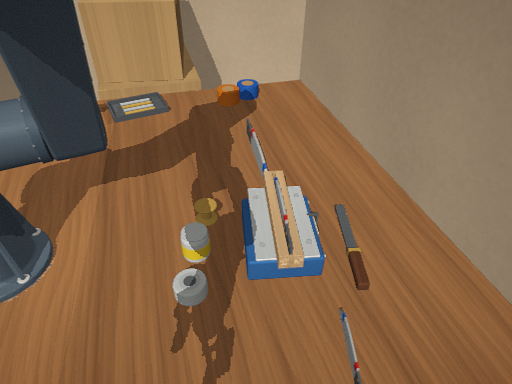

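View pics/top.png

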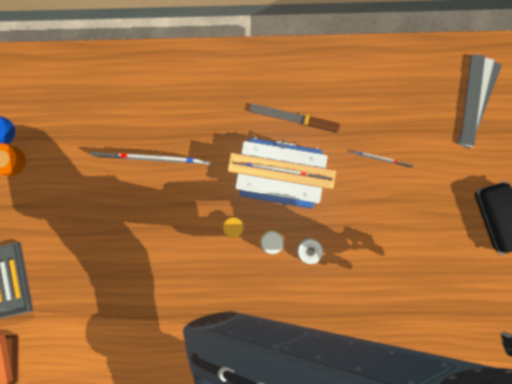

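Side and top views: the blank in the scale's saddle is at top px (283,170) / side px (283,215). It could be confused with the loose larger blank at top px (150,157) and the loose smaller one at (380,158). I choose the one in the scale, and will check it in a close crop. Bystanders in the top view: spool (233,227), tin (272,242), pulley (310,251), file (292,117).

```bash
cat > h.py <<'E'
import numpy as np,cv2
def world(c,u,v,z=None):
    K,P=c['mtx'],c['pose']; r=P[:3,:3]@np.linalg.inv(K)@np.array([u,v,1.])
    d=c['range_z'][int(round(v)),int(round(u))] if z is None else (z-P[2,3])/r[2]
    return P[:3,3]+r*d
E
python3 - <<'E'
import pickle,cv2,numpy as np
from h import *
d=pickle.load(open('snap.pkl','rb'))
boxes={'side':(235,165,330,280),'top':(222,132,342,212)}
out=[]
for n,(a,b,c,e) in boxes.items():
    im=d[n]['image']; cr=im[b:e,a:c].astype(int); B,G,R=cr[...,0],cr[...,1],cr[...,2]
    hsv=cv2.cvtColor(im[b:e,a:c],cv2.COLOR_BGR2HSV)
    red=(R>1.8*G)&(R>1.8*B)&(R>90); blue=(B>1.5*R)&(B>80)
    for nm,m in(('red',red),('blue',blue)):
        k,l,st,ce=cv2.connectedComponentsWithStats(m.astype(np.uint8),connectivity=8)
        for i in range(1,k):
            if st[i,4]>=2: u,v=ce[i]+[a,b]; print(n,nm,st[i],np.round([u,v],1),'z.131',world(d[n],u,v,.131).round(4),'depth',world(d[n],u,v).round(4))
    out.append(cv2.resize(im[b:e,a:c],(380,460) if n=='side' else (420,280),interpolation=cv2.INTER_CUBIC))
o=np.zeros((460,800,3),np.uint8);o[:,:380]=out[0];o[:280,380:]=out[1];cv2.imwrite('pics/crop.png',o)
for nm,u,v in(('saddleL',230,163),('saddleR',334,178),('spool',233,227),('tin',272,242),('pulley',310,251),('file',292,117)): print(nm,world(d['top'],u,v).round(3))
E
```

```text
side red [48 50  5 11 25] [284.6 218.9] z.131 [ 0.5589 -0.1558  0.131 ] depth [ 0.5588 -0.156   0.1312]
side blue [27  0  5  6 18] [263.9 167.2] z.131 [0.5697 0.0113 0.131 ] depth [0.6062 0.1241 0.0467]
side blue [39 12  3 10 13] [275.  180.9] z.131 [ 0.5778 -0.042   0.131 ] depth [ 0.5837 -0.0257  0.1177]
side blue [68 31  8 17 51] [306.5 204.2] z.131 [ 0.6136 -0.128   0.131 ] depth [ 0.6493 -0.057   0.063 ]
side blue [   7   34   83   81 1753] [275.7 255.7] z.131 [ 0.5152 -0.2358  0.131 ] depth [ 0.5317 -0.1934  0.079 ]
top red [79 40  5  3 13] [303.  173.2] z.131 [ 0.5615 -0.1515  0.131 ] depth [ 0.5611 -0.1512  0.1348]
top blue [28  7 31  7 79] [263.9 141.9] z.131 [ 0.6372 -0.0609  0.131 ] depth [ 0.6486 -0.0615  0.0614]
top blue [62 13 38  8 98] [302.2 148.5] z.131 [ 0.6199 -0.1509  0.131 ] depth [ 0.6304 -0.1577  0.0599]
top blue [25 32  4  2  6] [248.8 164.3] z.131 [ 0.5845 -0.0245  0.131 ] depth [ 0.5856 -0.0242  0.1216]
top blue [ 19  59  72  16 311] [278.3 199. ] z.131 [ 0.5016 -0.0923  0.131 ] depth [ 0.5039 -0.095   0.0618]
saddleL [0.591 0.022 0.106]
saddleR [ 0.55  -0.227  0.11 ]
spool [0.435 0.02  0.046]
tin [ 0.397 -0.077  0.067]
pulley [ 0.371 -0.174  0.034]
file [ 0.721 -0.137  0.016]
```

View pics/crop.png

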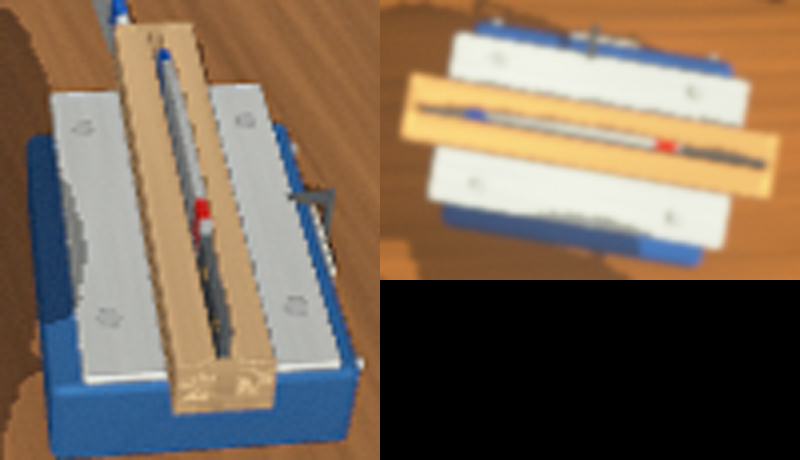

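The crop confirms the choice: seated in the wooden saddle, red band at top px (303,173), blue band at (249,164), dark tang to the right. That puts red at about (0.561,-0.152), with the blade running at about 80° from world x. I'll close the gripper, turn it so the pad width lies across the spine, and go above the red mark at height.

```bash
python3 -m crank '[{"dp":[0.35,0.45,0],"angular":[0,0,-1]},{"dp":[0.69,0.89,0],"angular":[0,0,-2]},{"dp":[0.69,0.89,0],"angular":[0,0,-2]},{"dp":[0.69,0.89,0],"angular":[0,0,-2]},{"dp":[0.69,0.89,0],"angular":[0,0,-2]},{"dp":[0.69,0.89,0],"angular":[0,0,-2]},{"dp":[0.69,0.89,0],"angular":[0,0,-2]},{"dp":[0.69,0.89,0],"angular":[0,0,-2]},{"dp":[0.69,0.89,0],"angular":[0,0,-2]},{"dp":[0.69,0.89,0],"angular":[0,0,-2]},{"dp":[0.69,0.89,0],"angular":[0,0,-2]},{"dp":[0.69,0.89,0],"angular":[0,0,-2]},{"dp":[0.69,0.89,0],"angular":[0,0,-2]},{"dp":[0.69,0.89,0],"angular":[0,0,-2]},{"dp":[0.69,0.89,0],"angular":[0,0,-2]},{"dp":[0.69,0.89,0],"angular":[0,0,-2]},{"dp":[0.35,0.45,0],"angular":[0,0,-0.5]},{"dp":[0,0,0],"angular":[0,0,0]},{"dp":[0,0,0],"angular":[0,0,0]},{"dp":[0,0,0],"angular":[0,0,0]}]' 1 20
python3 - <<'E'
from station import sense,vision
import cv2,pickle,numpy as np
from scipy.spatial.transform import Rotation as R
s=sense();w=vision.snapshot('wrist')
T=np.eye(4);T[:3,:3]=R.from_quat(s['tool_rot']).as_matrix();T[:3,3]=s['tcp_pos'];w['pose']=T@w['mount']
pickle.dump(w,open('wrist.pkl','wb'));cv2.imwrite('pics/w1.png',w['image']);print(s['t'],s['tcp_pos'],s['force'],T[:3,:3].round(3),w['mount'].round(3))
E
```

```text
t: 2.1
tcp_pos: [0.5602, -0.1546, 0.2498]
tool_rot: [0.996, -0.087, -0.0, 0.0]
force: [-0.1, -0.1, 0.7]
finger_gap: 0.002
gripper_force: 0.0
2.1 [ 0.56017006 -0.15458511  0.24976533] [-0.07174322 -0.06975416  0.65339878] [[ 0.985 -0.174 -0.001]
 [-0.174 -0.985 -0.   ]
 [-0.001  0.    -1.   ]] [[-0.001 -0.955 -0.296  0.076]
 [ 1.    -0.001 -0.001 -0.   ]
 [ 0.001 -0.296  0.955 -0.124]
 [ 0.     0.     0.     1.   ]]
```

View pics/w1.png

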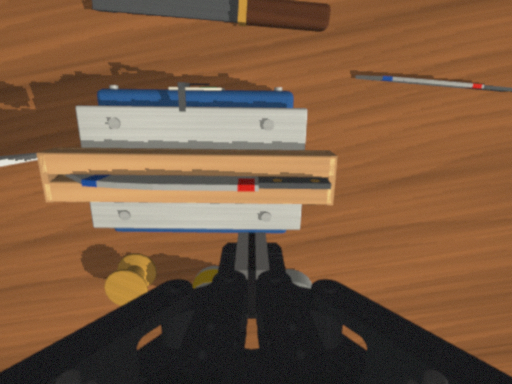

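The wrist view shows the saddle, with the red band at (246,184), the blue band at (90,182), and shut fingertips at (250,240), still about 100 mm above the spine. Next I'll refine the marks from this view.

```bash
python3 - <<'E'
import pickle
from h import *
w=pickle.load(open('wrist.pkl','rb'));im=w['image'].astype(int);B,G,R=im[...,0],im[...,1],im[...,2]
red=(R>1.8*G)&(R>1.8*B)&(R>90); blue=(B>1.5*R)&(B>80)
res={}
for nm,m,z in(('red',red,.131),('blue',blue,.1225)):
    mm=np.zeros_like(m);mm[165:205,60:330]=m[165:205,60:330]
    ys,xs=np.nonzero(mm)
    P=np.array([world(w,x,y) for x,y in zip(xs,ys)]); top=P[:,2]>z-.004
    Q=np.array([world(w,x,y,z) for x,y in zip(xs,ys)])
    res[nm]=np.median(P[top],0)
    print(nm,len(xs),xs.min(),xs.max(),ys.min(),ys.max(),'zmax',P[:,2].max().round(4),'top med',res[nm].round(4),top.sum(),'all@z',Q.mean(0).round(4), 'x range',Q[:,0].min().round(4),Q[:,0].max().round(4))
d=res['blue']-res['red'];print(np.hypot(*d[:2]),np.degrees(np.arctan2(d[0],d[1])))
# saddle ends
hsv=cv2.cvtColor(w['image'],cv2.COLOR_BGR2HSV)
z=np.array([[world(w,u,v) for u in range(30,350,2)] for v in range(140,215)]).reshape(-1,3)
s=z[(abs(z[:,2]-.108)<.004)][:,:2].astype(np.float32)
r=cv2.minAreaRect(s);print('saddle',r)
E
```

```text
red 216 238 254 179 191 zmax 0.1326 top med [ 0.5632 -0.1504  0.1311] 138 all@z [ 0.5645 -0.1504  0.131 ] x range 0.5586 0.5705
blue 108 81 99 178 186 zmax 0.3736 top med [ 0.5878 -0.0227  0.1225] 107 all@z [ 0.5875 -0.0226  0.1225] x range 0.5832 0.5908
0.13000888745099928 10.932732819902988
saddle ((0.5720930099487305, -0.09999898076057434), (0.25655046105384827, 0.044974420219659805), 79.27091979980469)
```

```bash
python3 -m crank '[{"dp":[0.07,0.15,-0.5],"angular":[0,0,-0.7]},{"dp":[0,0,-0.7],"angular":[0,0,0]},{"dp":[0,0,-0.7],"angular":[0,0,0]},{"dp":[0,0,-0.6],"angular":[0,0,0]},{"dp":[0,0,-0.4],"angular":[0,0,0]},{"dp":[0,0,-0.15],"angular":[0,0,0]},{"dp":[0,0,0],"angular":[0,0,0]},{"dp":[0,0,0],"angular":[0,0,0]}]'
python3 - <<'E'
from station import sense,vision
import cv2
for i in range(4):
    s=sense(); im=vision.snapshot('side')['image']; print(s['t'],s['tcp_pos'].round(4),s['force'].round(2))
im2=vision.snapshot('wrist')['image']
import numpy as np
cv2.imwrite('pics/n1.png',np.hstack([cv2.resize(im[150:290,220:340],(360,420)),cv2.resize(im2[100:310,40:340],(440,420))[:, :]])) 
E
```

```text
t: 2.95
tcp_pos: [0.5635, -0.1498, 0.1592]
tool_rot: [0.996, -0.093, 0.001, 0.0]
force: [-0.5, -0.7, 0.4]
finger_gap: 0.003
gripper_force: 0.0
2.95 [ 0.5635 -0.1498  0.1592] [-0.48 -0.7   0.4 ]
3.0 [ 0.5636 -0.1498  0.1594] [ 0.2  -0.15  0.64]
3.05 [ 0.5636 -0.1497  0.1595] [-0.28 -0.07 -0.63]
3.1 [ 0.5635 -0.1496  0.1594] [ 0.4   0.47 -0.56]
```

View pics/n1.png

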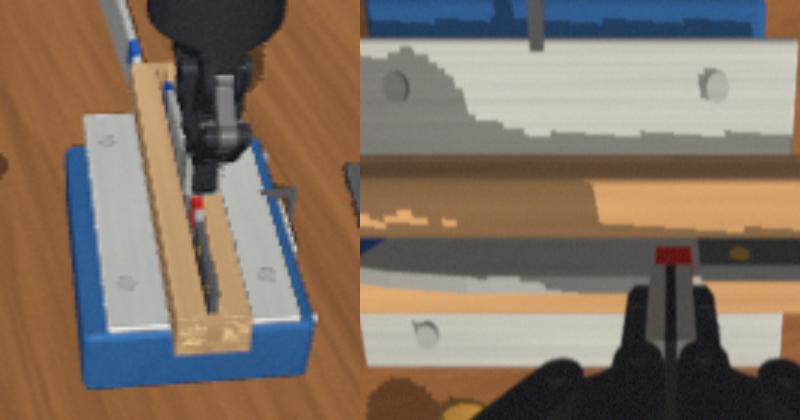

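The fingertips sit about 9 mm over the red band, centred on it (wrist crop (673,260)). Touching down gently.

```bash
cat > f.py <<'E'
from station import sense,vision
import numpy as np
F=[];p=[]
for i in range(6):
    c=vision.snapshot('side'); s=sense();F.append(s['force']);p.append(s['tcp_pos'])
print(s['t'],np.mean(p,0).round(4),'F',np.mean(F,0).round(2),np.std(F,0).round(2))
E
python3 -m crank '[{"dp":[0,0,-0.15],"angular":[0,0,0]},{"dp":[0,0,-0.1],"angular":[0,0,0]},{"dp":[0,0,-0.08],"angular":[0,0,0]},{"dp":[0,0,-0.06],"angular":[0,0,0]},{"dp":[0,0,-0.04],"angular":[0,0,0]},{"dp":[0,0,0],"angular":[0,0,0]},{"dp":[0,0,0],"angular":[0,0,0]}]'; python3 f.py
```

```text
t: 3.9
tcp_pos: [0.5631, -0.1493, 0.1458]
tool_rot: [0.996, -0.093, 0.0, -0.0]
force: [0.1, 1.0, 1.7]
finger_gap: -0.004
gripper_force: 1.1
4.2 [ 0.5631 -0.1493  0.1458] F [0.15 0.74 2.25] [0.24 0.31 0.51]
```

Force is 2.25 N and the TCP is 4.2 mm below the contact height, so the pan is about 4 mm down, as intended. Now stroking the flat.

```bash
python3 -m crank '[{"dp":[0.023,0.123,0],"angular":[0,0,0]},{"dp":[0.046,0.246,0],"angular":[0,0,0]},{"dp":[0.046,0.246,0],"angular":[0,0,0]},{"dp":[0.046,0.246,0],"angular":[0,0,0]},{"dp":[0.046,0.246,0],"angular":[0,0,0]},{"dp":[0.046,0.246,0],"angular":[0,0,0]},{"dp":[0.046,0.246,0],"angular":[0,0,0]},{"dp":[0.046,0.246,0],"angular":[0,0,0]},{"dp":[0.046,0.246,0],"angular":[0,0,0]},{"dp":[0.023,0.123,0],"angular":[0,0,0]},{"dp":[0,0,0],"angular":[0,0,0]}]'; python3 f.py
```

```text
t: 5.3
tcp_pos: [0.5755, -0.0817, 0.1456]
tool_rot: [0.996, -0.093, -0.0, -0.001]
force: [0.3, 1.8, 2.4]
finger_gap: -0.002
gripper_force: 1.2
5.6 [ 0.5754 -0.0823  0.1455] F [0.34 1.73 2.58] [0.35 0.55 0.22]
```

```bash
python3 -m crank '[{"dp":[0.04,0.213,0],"angular":[0,0,0]},{"dp":[0.04,0.213,-0.01],"angular":[0,0,0]},{"dp":[0.04,0.213,-0.015],"angular":[0,0,0]},{"dp":[0.04,0.213,-0.018],"angular":[0,0,0]},{"dp":[0.04,0.213,-0.018],"angular":[0,0,0]},{"dp":[0,0,0],"angular":[0,0,0]}]'; python3 f.py
```

```text
t: 6.2
tcp_pos: [0.5814, -0.0496, 0.1436]
tool_rot: [0.996, -0.092, -0.0, -0.0]
force: [-0.6, 1.1, 2.2]
finger_gap: 0.002
gripper_force: 1.1
6.5 [ 0.5814 -0.0502  0.1437] F [0.63 2.12 1.92] [0.8  0.43 0.5 ]
```

```bash
python3 -m crank '[{"dp":[0.037,0.197,-0.025],"angular":[0,0,0]},{"dp":[0.037,0.197,-0.035],"angular":[0,0,0]},{"dp":[0.037,0.197,-0.04],"angular":[0,0,0]},{"dp":[0.037,0.197,-0.04],"angular":[0,0,0]},{"dp":[0.037,0.197,-0.04],"angular":[0,0,0]},{"dp":[0,0,0],"angular":[0,0,0]},{"dp":[0,0,0],"angular":[0,0,0]}]'; python3 f.py
```

```text
t: 7.2
tcp_pos: [0.5871, -0.0204, 0.1383]
tool_rot: [0.996, -0.093, 0.0, -0.001]
force: [0.8, 3.3, 2.2]
finger_gap: 0.0
gripper_force: 1.3
7.5 [ 0.587  -0.0209  0.1384] F [0.49 2.72 2.09] [0.42 0.67 0.27]
```

At the blue mark (x ≈ 80 mm) with about 2.1 N, so contact held. Lifting clear.

```bash
python3 -m crank '[{"dp":[0,0,0.08],"angular":[0,0,0]},{"dp":[0,0,0.1],"angular":[0,0,0]},{"dp":[0,0,0.15],"angular":[0,0,0]},{"dp":[0,0,0.4],"angular":[0,0,0]},{"dp":[0,0,0.8],"angular":[0,0,0]},{"dp":[0,0,0.9],"angular":[0,0,0]},{"dp":[0,0,0.9],"angular":[0,0,0]},{"dp":[0,0.5,0.7],"angular":[0,0,0]},{"dp":[0,0.9,0.2],"angular":[0,0,0]},{"dp":[0,0.9,0],"angular":[0,0,0]},{"dp":[0,0.9,0],"angular":[0,0,0]},{"dp":[0,0.5,0],"angular":[0,0,0]},{"dp":[0,0,0],"angular":[0,0,0]},{"dp":[0,0,0],"angular":[0,0,0]},{"dp":[0,0,0],"angular":[0,0,0]},{"dp":[0,0,0],"angular":[0,0,0]}]'
python3 - <<'E'
from station import vision
import cv2
cv2.imwrite('pics/end.png',vision.snapshot('side')['image'])
E
```

```text
t: 9.1
tcp_pos: [0.5871, 0.0884, 0.2652]
tool_rot: [0.996, -0.094, -0.0, 0.0]
force: [-0.7, 0.3, 0.1]
finger_gap: -0.001
gripper_force: 0.0
```

View pics/end.png

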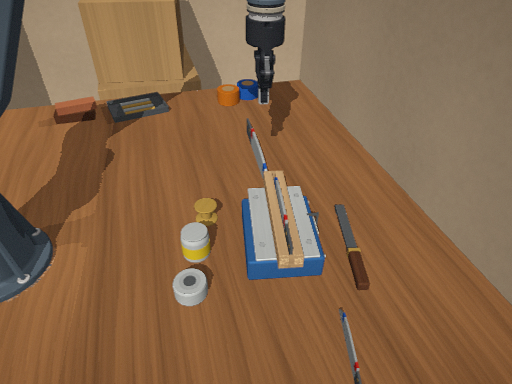

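The arm is clear. The blank stands seated in its slot at (283,215), and the bystanders are where they were.

```bash
python3 -c "
from station import order
print(order.sign_off())"
```

```text
the job is handed in; nothing more can be done
None
```

I ran the fingertips along the spine from the red mark to the blue mark at about 2–2.6 N (pan roughly 3–4.5 mm down, below the red band), then lifted clear, withdrew and handed the job in; the final picture shows the blank seated and the bystanders unmoved, but the hand-in returned no verdict.

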